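Push a lint-roller refill up its sloping rack into the notch

TASK

Push the blue lint-roller refill roll up the sloping wooden rack with your fingertips until it drops into the notch at the top and rests there against the end stop, then let go. Push slowly and stay behind it all the way so that it never rolls freely on the slope; do not take it between the fingers and do not lift it. Leave the wax pot, the thread reel and the masking tape beside the rack where they are.

Things in the scene. Friction and masses are not known exactly. Their poses are not given: they have to be found in the camera images.
- rack: Wooden rack fixed to the worktop, 290 mm long, 132 wide, 80 high at the stop. Origin: centre of its underside; x runs level along it, uphill, y across, z up. The roll rolls on two runners (20 mm wide, open between) in a channel 106 mm wide; side rails stand 8 to 15 mm above the runners. Front lip at x = -0.145 to -0.135, top at z = 0.022; end stop's face at x = 0.123, top z = 0.080.
- slope_foot (a point): Foot of the slope, mid-channel, level with the runners: rack x = -0.055, z = 0.014. From the lip to here the runners are level (landing, z = 0.014); from here they rise at 10 degrees to the crest.
- crest (a point): Top of the slope, mid-channel, level with the runners: rack x = 0.085, z = 0.0387. Behind it a 3 mm step leads down to the level floor of the notch (z = 0.0357), which ends at the stop.
- roll: Refill roll: cylinder 50 mm in diameter, 98 mm long, in smooth blue film, with a white pull strip along it, white and brown ends; about 0.12 kg. Origin at its centre; its y axis is the roll's axis. It starts lying across the landing. Fingers slip on the film (friction about 0.4); on the slope it rolls back when not held.
- roll_center (a point): Centre of the roll, on its axis half-way along it (25 mm above the runners).
- roll_side_a (a point): Point on the roll's axis 30 mm from its centre, toward one end.
- roll_side_b (a point): Point on the roll's axis 30 mm from its centre, toward the other end.
- notch (a point): Where the roll's centre lies when it is home in the notch against the stop: x = 0.098, y = 0, z = 0.0607 in the rack's frame.
- wax_pot: Bystander: small round pot, white with a tan lid, 62 mm in diameter, 35 mm high, loose. Origin: centre of its underside.
- thread_1: Bystander: upright reel of dark blue thread with white ends, 31 mm in diameter, 43 mm high, loose. Origin: centre of its underside.
- masking_tape: Bystander: ring of beige masking tape lying flat, 100 mm across, 25 mm high, loose. Origin: centre of its underside.
Things that resemble listed ones, but are neither listed nor needed, are in the scene too. Of the things that look like the roll, the middle-sized one is meant.

How it is judged:
By the outcome, as a careful person would: the job done as asked, in the order asked, and still so for the second after the job is handed in, with the robot touching nothing.
It also fails if it takes over 38 s, if anything falls off the work surface, if the arm or the gripper's body presses on something with over 40 N, if the wrist force passes 120 N, or if a joint passes its speed limit or range.

ROBOT

A 7-joint arm with a two-finger parallel gripper is mounted at the origin on a cart in front of the work surface, level with it; the furniture and walls round the work are solid. World frame = base frame: x ahead of the robot, y to its left, z up, the work surface at z = 0. Lengths are in m, angles in rad, forces in N, time in s.
With the tool pointing down it reaches from about 0.4 to 0.85 m from the base axis. Payload 10.4 kg.
Tool frame: the origin (TCP) lies midway between the tips of the shut fingers; the grasp point (between the pads) lies 19 mm behind it; z points along the fingers, x is the direction in which the jaws open and shut, and the axes are right-handed (so a half turn about z gives the same grasp; the last joint's range is limited). The gripper opens to 85 mm and grips with 20 to 120 N. Pads are 22 mm wide; open, the fingers measure 114 mm over their backs; the gripper's body (76 mm by 85 mm) begins 54 mm behind the grasp point. The pads swing forward as they close: fully open they stand 13 mm farther back than shut.
Start: joints at [1.312, 0.332, -0.065, 1.46, 0.022, 1.35, -0.088], TCP at [0.146, -0.608, 0.231] pointing down, gripper open.
Joint ranges: [-2.6, 2.6], [-0.5, 2.12], [-1.47, 1.34], [0.16, 2.42], [-1.27, 4.41], [0.06, 2.06], [-2.6, 2.6]. Speed limits (rad/s): [2.22, 2.22, 2.79, 2.79, 3.14, 3.14, 3.14].

INTERFACE

Orientations are given as a unit quaternion [x, y, z, w].
In Python, from workcell import manip, cams gives the robot as it stands.
- The arm moves only by the tool move_arm, never from a script. Its argument "moves" is a list of rows, each a list of 7 numbers: the turn, a rotation vector about the tool's x, y, z in degrees, then the shift along the tool's x, y, z in m, then the finger opening in m, from 0 to 0.0854. A call has 1 to 10 rows; each row is the pose to reach, as a shift and turn from the pose commanded when the call began, along the tool's axes at that moment; what a row does not reach only later rows make up. A row lasts 1/10 s, in which the tool goes at most 50 mm and 8.59 degrees, less where a joint would pass 70% of its speed; a pose out of reach is approached as far as the arm can. A call with a gripper value outside its range is refused whole. The fingers move at their own pace and stop on an object; "grip_force" is the grip in N (left out, the last holds). Time passes only in rows, so rows that repeat a pose let the fingers close. It gives the time, the measured TCP pose, the force and the opening at its end, in the units of the state.
- manip.get_obs(): the state, without advancing time (a new reading comes with each control period).
- cams.camera(name): name is "side" or "top" or "wrist"; returns the picture (400x640x3 uint8, red, green, blue); there is no depth.
- cams.camera_params(name): a dict with "fx", "fy", "cx", "cy" (pixels), "xyz" and "rotation" of the camera in the world. Camera axes: x right, y up, looking along -z (the intrinsics and any distortion apply to the point x, -y, -z); pixel columns grow to the right and rows downward; lengths in m; the calibration is good to about 2 mm. A picture is of the moment at which its call begins: read the wrist's pose just before it. camera_params takes no time and is no camera call; for the wrist camera it gives the pose at the moment of the call.
- manip.hand_in(): hands the job in, once; it reports no verdict.
The state is a dict: "clock": time; "joint_pos": joint angles; "joint_velocities": joint speeds; "tau": joint torques, N m; "position": TCP position; "ee_rot": TCP orientation; "ft_force": force on the tool from outside, world axes, zero at the start; "torque": the same for the moment, N m; "grip_width": opening from 0.0 (shut) to 1.0 (fully open).
Only numpy, scipy, OpenCV 4.12 (cv2) and the standard library are available. Lean on these libraries where they do the work, as an engineer would, in place of code of your own. Each camera call takes 0.05 s, during which the arm holds its last target. There are 200 camera calls.

## Working session

There is one attempt and no reset: what is moved stays moved. The work goes in short steps, Python scripts to look and compute and a tool call to move; the robot and the scene stay as the last step left them, time stands still between calls to the robot, and variables do not carry over. Pictures are saved under pics/ and viewed, about 8 in all and at most 12, crops included, and the job is handed in when it is done.

Besides the shell and the picture viewer there is one more tool, called after "Call:" as name([rows], argument=value, ...), one row to a line, values as JSON. move_arm: Moves the arm, as the interface text tells. Its arguments: {"type":"object","properties":{"moves":{"type":"array","items":{"type":"array","items":{"type":"number"}}},"grip_force":{"type":"number"}},"required":["moves"]}

```bash
ls; mkdir -p pics; python3 - <<'E'
from workcell import manip, cams
import cv2,json
for n in("top","side"):
    p=cams.camera_params(n);print(n,p)
    cv2.imwrite(f"pics/{n}0.png",cams.camera(n)[:,:,::-1])
print(manip.get_obs())
E
```

```text
pics
top {'fx': 493.59885010607934, 'fy': 493.59885010607934, 'cx': 321.62970818043044, 'cy': 196.8722917153372, 'xyz': array([0.45670666, 0.05722946, 1.10858715]), 'rotation': array([ 0.01975896, -0.04113074, -0.6969524 ,  0.71566416])}
side {'fx': 377.52843609892824, 'fy': 377.52843609892824, 'cx': 311.32216533562564, 'cy': 197.51122805268494, 'xyz': array([0.5764697 , 0.76104616, 0.49526632]), 'rotation': array([ 0.01224503,  0.49947715,  0.866236  , -0.002796  ])}
{'clock': 0.1, 'joint_pos': array([ 1.3124015 ,  0.33279563, -0.06470969,  1.46085258,  0.02159867,
        1.34989362, -0.08847946]), 'joint_velocities': array([-0.00165597, -0.00173791, -0.00076904, -0.00055142, -0.00109592,
        0.00036251, -0.0001354 ]), 'tau': array([ 1.04000821e-03, -6.26749420e+01,  4.88896086e-02, -3.92430782e+01,
        1.62639673e-02,  7.00265533e-03,  1.15573307e-04]), 'position': array([ 0.14593573, -0.607382  ,  0.23060593]), 'ee_rot': array([ 7.85386080e-01, -6.19005906e-01, -5.08044543e-04, -3.67253378e-04]), 'ft_force': array([-0.86993038,  1.02120651, -0.39001971]), 'torque': array([-0.01532106, -0.0150614 , -0.04614407]), 'grip_width': 0.9994937167171585}
```

View pics/top0.png

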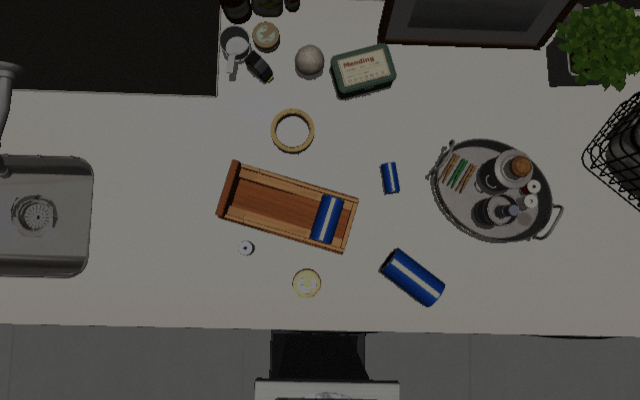

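View pics/side0.png

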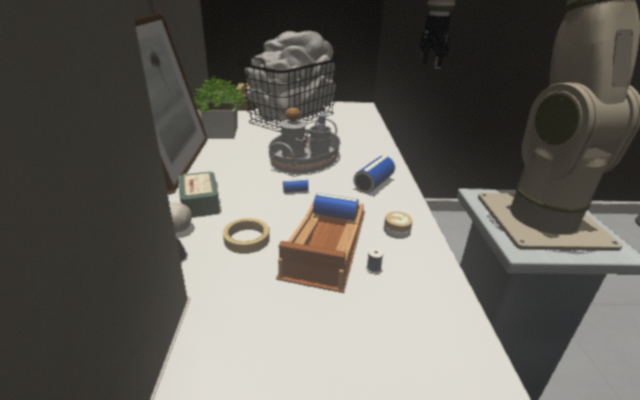

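The top view shows the rack with its stop at left (about (230,190)) and its lip at right (about (350,226)). The right roll is on the landing at (327,219). The small decoy is at (390,178), the big one at (413,277), tape (292,131), reel (246,248) and pot (306,283). I'll zoom in for the rack corners.

```bash
cat > h.py <<'E'
import numpy as np,cv2
from scipy.spatial.transform import Rotation as R
from workcell import manip,cams
def cast(P,uv,z):
    uv=np.atleast_2d(uv).astype(float)
    d=np.c_[(uv[:,0]-P['cx'])/P['fx'],-(uv[:,1]-P['cy'])/P['fy'],-np.ones(len(uv))]
    d=R.from_quat(P['rotation']).apply(d); o=np.array(P['xyz'])
    return o+d*((z-o[2])/d[:,2])[:,None]
def proj(P,X):
    c=R.from_quat(P['rotation']).inv().apply(np.atleast_2d(X)-P['xyz'])
    return np.c_[P['cx']+P['fx']*c[:,0]/-c[:,2],P['cy']-P['fy']*c[:,1]/-c[:,2]]
def blue(im,box):
    h=cv2.cvtColor(im,cv2.COLOR_RGB2HSV); m=cv2.inRange(h,(105,120,40),(130,255,255))
    k=np.zeros_like(m); x0,y0,x1,y1=box; k[y0:y1,x0:x1]=m[y0:y1,x0:x1]; 
    return cv2.morphologyEx(k,cv2.MORPH_CLOSE,np.ones((7,7)))
E
python3 - <<'E'
from h import *
im=cv2.imread('pics/top0.png')[:,:,::-1].copy();P=cams.camera_params('top')
m=blue(im,(305,190,350,250)); r=cv2.minAreaRect(cv2.findNonZero(m));print('roll',r)
b=cv2.boxPoints(r);print(cast(P,r[0],.039)); print(cast(P,b,.039))
cv2.imwrite('pics/c.png',cv2.resize(cv2.convertScaleAbs(im[150:310,210:370,::-1],alpha=1.5),None,fx=3.75,fy=3.75,interpolation=cv2.INTER_CUBIC))
for n,uv,z in(('tape',(292,131),.02),('reel',(246,248),.043),('pot',(306,283),.035)):print(n,cast(P,uv,z))
E
```

```text
roll ((326.8094482421875, 218.19725036621094), (21.7783145904541, 46.064273834228516), 17.447187423706055)
[[0.50343095 0.01362592 0.039     ]]
[[ 0.46205965  0.05000594  0.039     ]
 [ 0.55817188  0.02254583  0.039     ]
 [ 0.54516342 -0.02307168  0.039     ]
 [ 0.44914354  0.00477992  0.039     ]]
tape [[0.69711492 0.09545108 0.02      ]]
reel [[0.43496421 0.18513517 0.043     ]]
pot [[0.3631564  0.05484115 0.035     ]]
```

View pics/c.png

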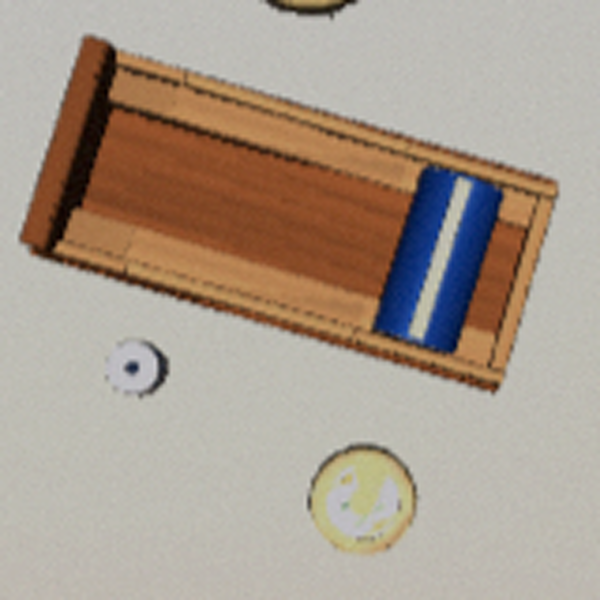

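```bash
python3 - <<'E'
from h import *
P=cams.camera_params('top')
f=lambda a:np.array(a)/3.75+[210,150]
s=cast(P,f([(90,37),(20,243)]),.08);l=cast(P,f([(557,183),(503,374)]),.022)
print(s,l,'w',np.linalg.norm(s[0]-s[1]),np.linalg.norm(l[0]-l[1]))
S=s.mean(0)[:2];L=l.mean(0)[:2];d=S-L;print('len',np.linalg.norm(d))
u=d/np.linalg.norm(d);O=(S+L)/2;print('O',O,'yaw',np.degrees(np.arctan2(u[1],u[0])))
sy=s[0]-s[1];print('yaw from stop',np.degrees(np.arctan2(sy[1],sy[0]))+90)
ly=l[0]-l[1];print('yaw from lip',np.degrees(np.arctan2(ly[1],ly[0]))+90)
v=np.array([-u[1],u[0]])
for n,p in(('roll',(.5034,.0136)),('tape',(.697,.0954)),('reel',(.435,.185)),('pot',(.363,.055)),('tcp',(.146,-.607))):
  q=np.array(p)-O;print(n,q@u,q@v)
# side-view check
Q=cams.camera_params('side')
W=lambda x,y,z:np.r_[O+u*x+v*y,z]
for n,X in(('stoptop+',W(.145,.066,.08)),('stoptop-',W(.145,-.066,.08)),('lip+',W(-.145,.066,.022)),('roll',[.5034,.0136,.039])):print(n,proj(Q,[X]),proj(P,[X]))
im=cv2.imread('pics/side0.png')[:,:,::-1].copy()
m=blue(im,(310,185,362,225));print(cv2.minAreaRect(cv2.findNonZero(m)))
o=manip.get_obs();print(R.from_quat(o['ee_rot']).as_matrix().round(3))
E
```

```text
[[0.61861583 0.21272766 0.08      ]
 [0.50255589 0.24656165 0.08      ]] [[ 0.54898753 -0.05632783  0.022     ]
 [ 0.43602776 -0.02676219  0.022     ]] w 0.12089105588433484 0.11676486890288502
len 0.27960414771492925
O [0.52654675 0.09404982] yaw 75.90793446466033
yaw from stop 73.74744831656088
yaw from lip 75.33265758659722
roll -0.0836645329348247 0.0028621885663153027
tape 0.04281162014333647 -0.1649948419761959
reel 0.06592323149438775 0.11093633317579366
pot -0.07769512535519227 0.14911705574395223
tcp -0.7726080385382049 0.1984023790308978
stoptop+ [[348.94053145 258.39537172]] [[213.1974131  217.02212297]]
stoptop- [[275.96253476 245.89713505]] [[231.31732316 156.35919637]]
lip+ [[365.20448905 203.81919621]] [[345.75732871 253.81037746]]
roll [[335.68403215 206.78945232]] [[326.82104364 218.21183554]]
((334.939208984375, 203.38514709472656), (40.44629669189453, 8.993842124938965), 8.972625732421875)
[[ 0.234 -0.972 -0.   ]
 [-0.972 -0.234  0.001]
 [-0.001  0.    -1.   ]]
```

The corner picks come out 5–9 % short because the shaded lower edge hid the true corners. The roll itself measures 100×47 mm, which matches. The roll lies at (0.503, 0.014), uphill heading is about 74.5°, and the roll is centred in the channel. I'm approaching high, with jaws across the rack and fingers set 50 mm apart.

Call:
move_arm([
  [0,0,-61,-0.475,-0.468,0,0.05],
  [0,0,-61,-0.475,-0.468,0,0.05],
  [0,0,-61,-0.475,-0.468,0,0.05],
  [0,0,-61,-0.475,-0.468,0,0.05],
  [0,0,-61,-0.475,-0.468,0,0.05],
  [0,0,-61,-0.475,-0.468,0,0.05],
  [0,0,-61,-0.475,-0.468,0,0.05],
  [0,0,-61,-0.475,-0.468,0,0.05],
  [0,0,-61,-0.475,-0.468,0,0.05],
  [0,0,-61,-0.475,-0.468,0,0.05],
])

```text
clock: 1.1
position: [0.4045, -0.1775, 0.2313]
ee_rot: [0.991, -0.135, 0.0, 0.0]
ft_force: [0.9, 0.2, -0.0]
grip_width: 0.588
```

Call:
move_arm([
  [0,0,0,0.044,-0.155,0.05,0.05],
  [0,0,0,0.044,-0.155,0.05,0.05],
  [0,0,0,0.044,-0.155,0.05,0.05],
  [0,0,0,0.044,-0.155,0.1,0.05],
  [0,0,0,0.044,-0.155,0.1,0.05],
  [0,0,0,0.044,-0.155,0.1,0.05],
  [0,0,0,0.044,-0.155,0.1,0.05],
])

```text
clock: 1.8
position: [0.4881, -0.043, 0.1325]
ee_rot: [0.991, -0.136, 0.0, 0.0]
ft_force: [-0.6, -0.1, 0.5]
grip_width: 0.587
```

```bash
python3 - <<'E'
from h import *
o=manip.get_obs();print(o['clock'],o['position'],o['ee_rot'],o['grip_width'],o['ft_force'],o['joint_pos'].round(2))
w=cams.camera('wrist');P=cams.camera_params('wrist');print(P)
s=cams.camera('side')
cv2.imwrite('pics/ws1.png',np.vstack([w,])[:,:,::-1])
cv2.imwrite('pics/s1.png',cv2.resize(s[100:300,220:440,::-1],None,fx=2.7,fy=2.7,interpolation=cv2.INTER_CUBIC))
cv2.imwrite('pics/both1.png',np.vstack([cv2.resize(w,(480,300)),cv2.resize(s[120:280,240:496],(480,300))])[:,:,::-1])
E
```

```text
1.8 [ 0.48810678 -0.04301185  0.13250586] [ 9.90776313e-01 -1.35506546e-01  4.53913902e-04  2.59546451e-04] 0.58667975790562 [-0.60550812 -0.06542265  0.46560953] [ 0.69  0.19 -0.75  1.9   0.15  1.1  -0.39]
{'fx': 348.4148838622067, 'fy': 348.4148838622067, 'cx': 319.8007237492705, 'cy': 203.27490881012753, 'xyz': array([0.5067577 , 0.02196606, 0.27518959]), 'rotation': array([-0.13304382,  0.0175437 , -0.13499796,  0.98171641])}
```

View pics/both1.png

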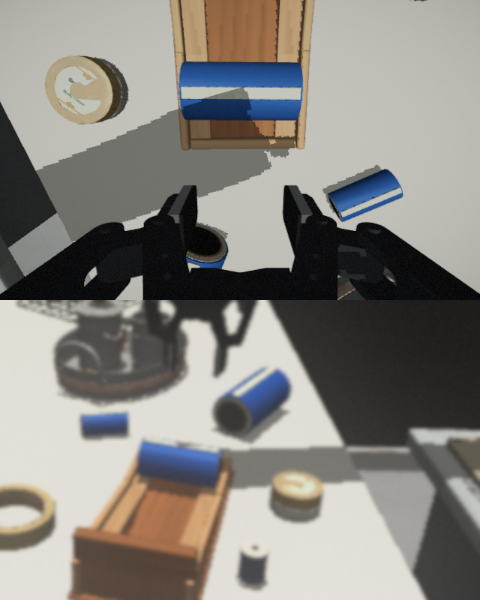

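Wrist view: roll centre is at full-res (321,122), square to the gripper. The lip corners are about (241,200) and (409,200), and a big roll's end shows behind the left finger. I'll check these numerically.

```bash
python3 - <<'E'
from h import *
P=cams.camera_params('wrist');T=cams.camera_params('top')
t=np.array([.4881,-.043]);a=np.radians(74.5);u=np.array([np.cos(a),np.sin(a)]);v=np.array([-u[1],u[0]])
def rel(X):
  X=np.atleast_2d(X)[:,:2]-t;return np.c_[X@u,X@v].round(4)
im=cv2.imread('pics/ws1.png')[:,:,::-1].copy()
m=blue(im,(225,70,415,172));r=cv2.boundingRect(cv2.findNonZero(m));mr=cv2.minAreaRect(cv2.findNonZero(m));print(r,mr)
x,y,w,h=r
print('roll corners',rel(cast(P,[(x,y),(x+w,y),(x,y+h),(x+w,y+h)],.039)),'ctr',rel(cast(P,(x+w/2,y+h/2),.039)))
print('lip corners',rel(cast(P,[(241,199),(409,199)],.022)))
print('roll top',rel([[.5034,.0136]]),'bigroll end',rel(cast(T,[(387,253),(400,250),(381,272)],.03)))
E
```

```text
(239, 82, 165, 79) ((320.92462158203125, 121.11920166015625), (164.12660217285156, 77.0138931274414), 0.4735080897808075)
roll corners [[ 0.0833  0.0507]
 [ 0.083  -0.0552]
 [ 0.0324  0.054 ]
 [ 0.0321 -0.0583]] ctr [[ 0.0585 -0.0022]]
lip corners [[ 0.0013  0.0582]
 [ 0.0009 -0.068 ]]
roll top [[0.0586 0.0004]] bigroll end [[-0.0893  0.0341]
 [-0.1148  0.0195]
 [-0.0883  0.0773]]
```

Call:
move_arm([
  [0,0,0,0.002,0,0.03,0.05],
  [0,0,0,0.002,0,0.06,0.05],
  [0,0,0,0.002,-0.003,0.085,0.05],
  [0,0,0,0.002,-0.006,0.1,0.05],
  [0,0,0,0.002,-0.008,0.104,0.05],
  [0,0,0,0.002,-0.008,0.104,0.05],
  [0,0,0,0.002,-0.008,0.104,0.05],
])

```text
clock: 2.6
position: [0.4928, -0.0349, 0.0286]
ee_rot: [0.991, -0.135, 0.001, 0.0]
ft_force: [-0.2, -0.1, 1.0]
grip_width: 0.587
```

```bash
python3 - <<'E'
from h import *
o=manip.get_obs();print(o['clock'],o['position'],o['ft_force'])
w=cams.camera('wrist');s=cams.camera('side')
cv2.imwrite('pics/both2.png',np.vstack([cv2.resize(w,(480,300)),cv2.resize(s[160:260,260:420],(480,300),interpolation=cv2.INTER_CUBIC)])[:,:,::-1])
E
```

```text
2.6 [ 0.49281182 -0.03485113  0.02856659] [-0.17680007 -0.09713416  0.99157153]
```

View pics/both2.png

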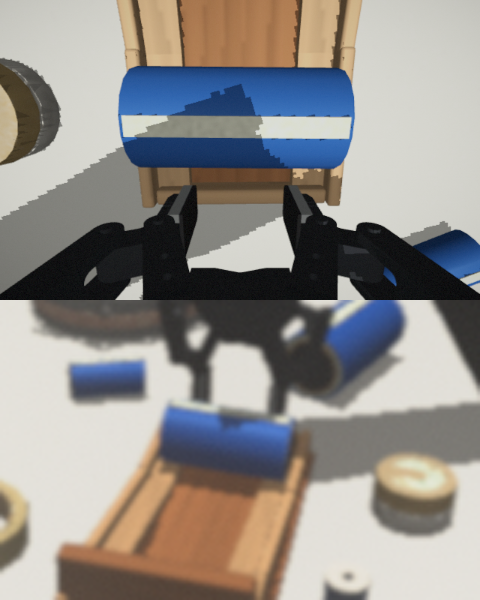

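Fingers are straddling evenly behind the roll (roll centre col 237, fingers' midpoint 240), clear of the lip. I'm starting to push slowly.

Call:
move_arm([
  [0,0,0,0,-0.003,0,0.05],
  [0,0,0,0,-0.006,0,0.05],
  [0,0,0,0,-0.008,0,0.05],
  [0,0,0,0,-0.01,0,0.05],
  [0,0,0,0,-0.0115,0,0.05],
  [0,0,0,0,-0.013,0,0.05],
  [0,0,0,0,-0.0145,0,0.05],
  [0,0,0,0,-0.016,0,0.05],
  [0,0,0,0,-0.0175,0,0.05],
  [0,0,0,0,-0.019,0,0.05],
])

```text
clock: 3.7
position: [0.497, -0.0162, 0.0273]
ee_rot: [0.991, -0.135, 0.0, 0.0]
ft_force: [0.6, -0.1, 0.8]
grip_width: 0.584
```

```bash
cat > st.py <<'E'
from h import *
o=manip.get_obs();t=o['position']
w=cams.camera('wrist');P=cams.camera_params('wrist')
a=np.radians(74.5);u=np.array([np.cos(a),np.sin(a)]);v=np.array([-u[1],u[0]])
m=blue(w,(100,0,520,260));n,l,st,c=cv2.connectedComponentsWithStats(m);i=1+np.argmax(st[1:,4])
q=cv2.minAreaRect(cv2.findNonZero((l==i).astype(np.uint8)))
L=np.array([.4881,-.043])+u*.001-v*.004; xr=-.145+(t[:2]-L)@u
z=.039
for _ in range(3):
    X=cast(P,q[0],z)[0,:2]; x=-.145+(X-L)@u; z=.039+np.clip(x+.055,0,.14)*np.tan(np.radians(10))
print('t',round(o['clock'],2),'tcp',t.round(4),'tcp rack',xr.round(4),((t[:2]-L)@v).round(4),'roll x,y',x.round(4),((X-L)@v).round(4),'gap',round(x-xr,4),'tilt',q[2:],'F',o['ft_force'].round(2))
if __import__('sys').argv[1:]:
    n=__import__('sys').argv[1];s=cams.camera('side')
    cv2.imwrite(f'pics/{n}.png',np.vstack([cv2.resize(w,(480,300)),cv2.resize(s[160:285,250:450],(480,300),interpolation=cv2.INTER_CUBIC)])[:,:,::-1])
E
python3 st.py
```

```text
t 3.7 tcp [ 0.497  -0.0162  0.0273] tcp rack -0.1178 0.0026 roll x,y -0.0804 0.0029 gap 0.0374 tilt (0.42128488421440125,) F [ 0.58 -0.07  0.81]
```

Call:
move_arm([
  [0,0,0,0,-0.002,0,0.05],
  [0,0,0,0,-0.004,0,0.05],
  [0,0,0,0,-0.006,0,0.05],
  [0,0,0,0,-0.008,0,0.05],
  [0,0,0,0,-0.01,0,0.05],
  [0,0,0,0,-0.012,0,0.05],
  [0,0,0,0,-0.014,0,0.05],
  [0,0,0,0,-0.016,0,0.05],
  [0,0,0,0,-0.018,0,0.05],
  [0,0,0,0,-0.02,0,0.05],
])

```text
clock: 4.75
position: [0.5024, 0.0031, 0.0273]
ee_rot: [0.991, -0.135, 0.0, 0.0]
ft_force: [-0.0, -0.7, 0.4]
grip_width: 0.583
```

```bash
python3 st.py
```

```text
t 4.75 tcp [0.5024 0.0031 0.0273] tcp rack -0.0978 0.0026 roll x,y -0.0616 0.0026 gap 0.0362 tilt (0.4092486500740051,) F [-0.   -0.7   0.38]
```

In contact (gap 36 mm, as predicted). Next comes the slope foot, then rising at 10°.

Call:
move_arm([
  [0,0,0,0,-0.002,0,0.05],
  [0,0,0,0,-0.004,0,0.05],
  [0,0,0,0,-0.006,-0.0002,0.05],
  [0,0,0,0,-0.008,-0.0005,0.05],
  [0,0,0,0,-0.01,-0.0009,0.05],
  [0,0,0,0,-0.012,-0.0012,0.05],
  [0,0,0,0,-0.014,-0.0016,0.05],
  [0,0,0,0,-0.016,-0.0019,0.05],
  [0,0,0,0,-0.018,-0.0023,0.05],
  [0,0,0,0,-0.02,-0.0026,0.05],
])

```text
clock: 5.8
position: [0.5077, 0.0223, 0.03]
ee_rot: [0.991, -0.135, 0.0, 0.0]
ft_force: [-0.3, -0.8, 1.1]
grip_width: 0.589
```

```bash
python3 st.py
```

```text
t 5.8 tcp [0.5077 0.0223 0.03  ] tcp rack -0.0778 0.0026 roll x,y -0.0406 0.0026 gap 0.0372 tilt (90.0,) F [-0.3  -0.76  1.1 ]
```

Call:
move_arm([
  [0,0,0,0,-0.002,-0.0004,0.05],
  [0,0,0,0,-0.004,-0.0007,0.05],
  [0,0,0,0,-0.006,-0.0011,0.05],
  [0,0,0,0,-0.008,-0.0014,0.05],
  [0,0,0,0,-0.01,-0.0018,0.05],
  [0,0,0,0,-0.012,-0.0021,0.05],
  [0,0,0,0,-0.014,-0.0025,0.05],
  [0,0,0,0,-0.016,-0.0028,0.05],
  [0,0,0,0,-0.018,-0.0032,0.05],
  [0,0,0,0,-0.02,-0.0035,0.05],
])

```text
clock: 6.85
position: [0.513, 0.0417, 0.0334]
ee_rot: [0.991, -0.135, 0.0, 0.0]
ft_force: [0.4, -1.1, 0.8]
grip_width: 0.585
```

```bash
python3 st.py mid
```

```text
t 6.85 tcp [0.513  0.0417 0.0334] tcp rack -0.0578 0.0026 roll x,y -0.0208 0.0024 gap 0.0369 tilt (0.0,) F [ 0.4  -1.07  0.82]
```

View pics/mid.png

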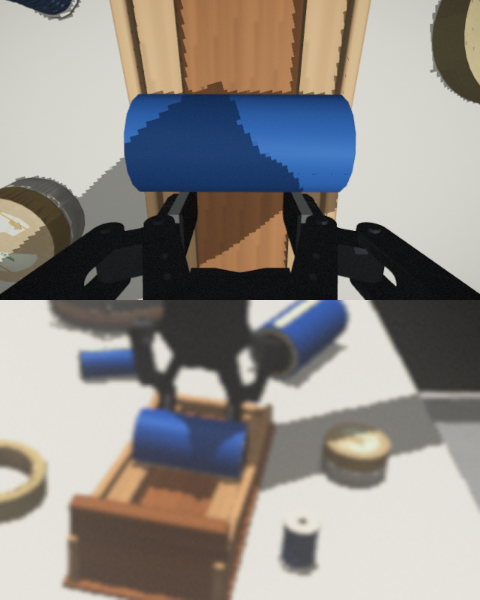

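The roll is square, rolling up the slope with both fingers behind it and bystanders clear. Continuing.

Call:
move_arm([
  [0,0,0,0,-0.002,-0.0004,0.05],
  [0,0,0,0,-0.004,-0.0007,0.05],
  [0,0,0,0,-0.006,-0.0011,0.05],
  [0,0,0,0,-0.008,-0.0014,0.05],
  [0,0,0,0,-0.01,-0.0018,0.05],
  [0,0,0,0,-0.012,-0.0021,0.05],
  [0,0,0,0,-0.014,-0.0025,0.05],
  [0,0,0,0,-0.016,-0.0028,0.05],
  [0,0,0,0,-0.018,-0.0032,0.05],
  [0,0,0,0,-0.02,-0.0035,0.05],
])

```text
clock: 7.95
position: [0.5184, 0.0609, 0.0369]
ee_rot: [0.991, -0.135, 0.0, 0.0]
ft_force: [-0.5, -0.7, 0.8]
grip_width: 0.589
```

Call:
move_arm([
  [0,0,0,0,-0.002,-0.0004,0.05],
  [0,0,0,0,-0.004,-0.0007,0.05],
  [0,0,0,0,-0.006,-0.0011,0.05],
  [0,0,0,0,-0.008,-0.0014,0.05],
  [0,0,0,0,-0.01,-0.0018,0.05],
  [0,0,0,0,-0.012,-0.0021,0.05],
  [0,0,0,0,-0.014,-0.0025,0.05],
  [0,0,0,0,-0.016,-0.0028,0.05],
  [0,0,0,0,-0.018,-0.0032,0.05],
  [0,0,0,0,-0.02,-0.0035,0.05],
])

```text
clock: 8.95
position: [0.5237, 0.0802, 0.0404]
ee_rot: [0.991, -0.135, 0.0, 0.0]
ft_force: [0.1, -1.0, 0.6]
grip_width: 0.591
```

```bash
python3 st.py
```

```text
t 8.95 tcp [0.5237 0.0802 0.0404] tcp rack -0.0177 0.0026 roll x,y 0.0192 0.0024 gap 0.037 tilt (90.0,) F [ 0.15 -0.96  0.58]
```

Call:
move_arm([
  [0,0,0,0,-0.002,-0.0004,0.05],
  [0,0,0,0,-0.004,-0.0007,0.05],
  [0,0,0,0,-0.006,-0.0011,0.05],
  [0,0,0,0,-0.008,-0.0014,0.05],
  [0,0,0,0,-0.01,-0.0018,0.05],
  [0,0,0,0,-0.012,-0.0021,0.05],
  [0,0,0,0,-0.014,-0.0025,0.05],
  [0,0,0,0,-0.016,-0.0028,0.05],
  [0,0,0,0,-0.018,-0.0032,0.05],
  [0,0,0,0,-0.02,-0.0035,0.05],
])

```text
clock: 10.0
position: [0.5291, 0.0995, 0.0439]
ee_rot: [0.991, -0.135, 0.0, 0.0]
ft_force: [-1.0, -1.5, 0.3]
grip_width: 0.583
```

Call:
move_arm([
  [0,0,0,0,-0.002,-0.0004,0.05],
  [0,0,0,0,-0.004,-0.0007,0.05],
  [0,0,0,0,-0.006,-0.0011,0.05],
  [0,0,0,0,-0.008,-0.0014,0.05],
  [0,0,0,0,-0.01,-0.0018,0.05],
  [0,0,0,0,-0.012,-0.0021,0.05],
  [0,0,0,0,-0.014,-0.0025,0.05],
  [0,0,0,0,-0.016,-0.0028,0.05],
  [0,0,0,0,-0.018,-0.0032,0.05],
  [0,0,0,0,-0.02,-0.0035,0.05],
])

```text
clock: 11.0
position: [0.5344, 0.1187, 0.0474]
ee_rot: [0.991, -0.135, 0.0, 0.0]
ft_force: [-0.6, -1.2, 0.6]
grip_width: 0.585
```

```bash
python3 st.py up
```

```text
t 11.0 tcp [0.5344 0.1187 0.0474] tcp rack 0.0222 0.0026 roll x,y 0.0591 0.0023 gap 0.0369 tilt (0.27545836567878723,) F [-0.64 -1.2   0.56]
```

View pics/up.png

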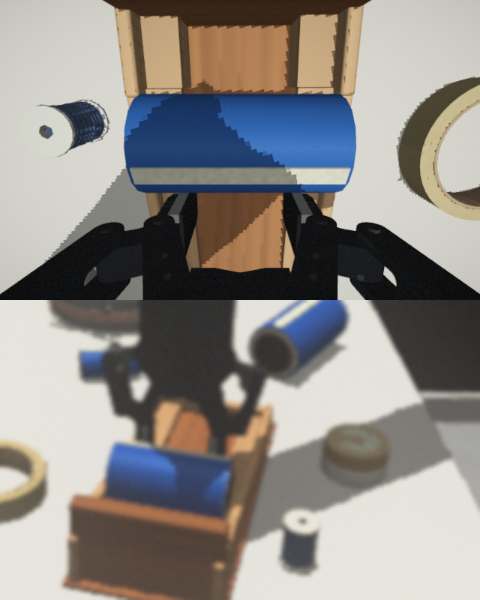

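Steady: the roll is at rack x = 0.059, near the stop, with the fingers behind it. I'm slowing toward the crest.

Call:
move_arm([
  [0,0,0,0,-0.002,-0.0004,0.05],
  [0,0,0,0,-0.004,-0.0007,0.05],
  [0,0,0,0,-0.006,-0.0011,0.05],
  [0,0,0,0,-0.008,-0.0014,0.05],
  [0,0,0,0,-0.01,-0.0018,0.05],
  [0,0,0,0,-0.012,-0.0021,0.05],
  [0,0,0,0,-0.0135,-0.0024,0.05],
  [0,0,0,0,-0.015,-0.0026,0.05],
  [0,0,0,0,-0.016,-0.0028,0.05],
  [0,0,0,0,-0.017,-0.003,0.05],
])

```text
clock: 12.1
position: [0.5389, 0.135, 0.0504]
ee_rot: [0.991, -0.135, -0.0, 0.0]
ft_force: [-0.2, -0.6, 0.8]
grip_width: 0.582
```

```bash
python3 st.py
```

```text
t 12.1 tcp [0.5389 0.135  0.0504] tcp rack 0.0391 0.0026 roll x,y 0.0759 0.0022 gap 0.0367 tilt (90.0,) F [-0.2  -0.63  0.81]
```

Call:
move_arm([
  [0,0,0,0,-0.001,-0.0002,0.05],
  [0,0,0,0,-0.002,-0.0004,0.05],
  [0,0,0,0,-0.003,-0.0005,0.05],
  [0,0,0,0,-0.004,-0.0007,0.05],
  [0,0,0,0,-0.005,-0.0009,0.05],
  [0,0,0,0,-0.006,-0.0011,0.05],
  [0,0,0,0,-0.007,-0.0012,0.05],
  [0,0,0,0,-0.008,-0.0014,0.05],
  [0,0,0,0,-0.009,-0.0015,0.05],
  [0,0,0,0,-0.01,-0.0015,0.05],
])

```text
clock: 13.15
position: [0.5416, 0.1449, 0.0519]
ee_rot: [0.991, -0.135, 0.0, -0.0]
ft_force: [-0.5, 0.7, 0.6]
grip_width: 0.584
```

```bash
python3 st.py
```

```text
t 13.15 tcp [0.5416 0.1449 0.0519] tcp rack 0.0493 0.0026 roll x,y 0.0863 0.0023 gap 0.0369 tilt (90.0,) F [-0.5   0.69  0.58]
```

Call:
move_arm([
  [0,0,0,0,-0.001,0,0.05],
  [0,0,0,0,-0.002,0,0.05],
  [0,0,0,0,-0.003,0,0.05],
  [0,0,0,0,-0.004,0,0.05],
  [0,0,0,0,-0.005,0,0.05],
  [0,0,0,0,-0.006,0,0.05],
  [0,0,0,0,-0.007,0,0.05],
  [0,0,0,0,-0.008,0,0.05],
  [0,0,0,0,-0.009,0,0.05],
  [0,0,0,0,-0.009,0,0.05],
])

```text
clock: 14.2
position: [0.544, 0.1535, 0.0519]
ee_rot: [0.991, -0.135, 0.0, -0.0]
ft_force: [0.2, 0.4, 0.9]
grip_width: 0.585
```

```bash
python3 st.py end1
```

```text
t 14.2 tcp [0.544  0.1535 0.0519] tcp rack 0.0583 0.0027 roll x,y 0.0983 0.0022 gap 0.0401 tilt (89.58330535888672,) F [0.16 0.41 0.9 ]
```

View pics/end1.png

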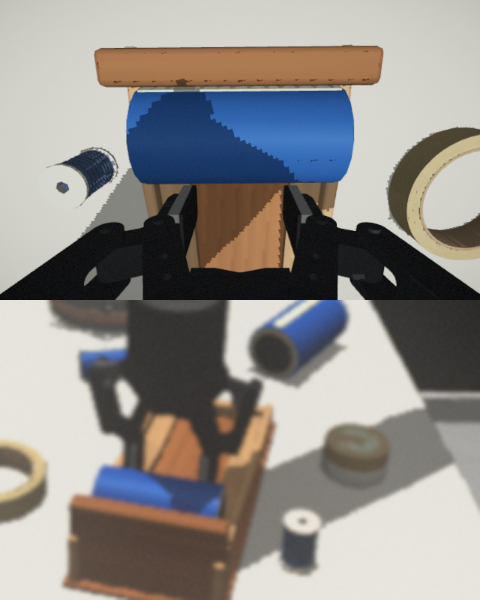

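The roll has dropped into the notch and run slightly ahead (gap 40 mm, rack x = 0.098). I'll close up gently to seat it on the stop and watch the force.

Call:
move_arm([
  [0,0,0,0,-0.001,0,0.05],
  [0,0,0,0,-0.002,0,0.05],
  [0,0,0,0,-0.003,0,0.05],
  [0,0,0,0,-0.0035,0,0.05],
  [0,0,0,0,-0.0035,0,0.05],
])

```text
clock: 14.8
position: [0.5449, 0.1568, 0.0519]
ee_rot: [0.991, -0.135, 0.0, 0.0]
ft_force: [-0.3, 0.0, 0.3]
grip_width: 0.587
```

```bash
python3 st.py
```

```text
t 14.8 tcp [0.5449 0.1568 0.0519] tcp rack 0.0617 0.0026 roll x,y 0.0981 0.0022 gap 0.0364 tilt (89.58026123046875,) F [-0.3   0.01  0.33]
```

Call:
move_arm([
  [0,0,0,0,-0.0007,0,0.05],
  [0,0,0,0,-0.0014,0,0.05],
  [0,0,0,0,-0.0014,0,0.05],
  [0,0,0,0,-0.0014,0,0.05],
])

```text
clock: 15.25
position: [0.545, 0.1571, 0.0517]
ee_rot: [0.991, -0.135, -0.0, 0.001]
ft_force: [-1.6, -4.7, 2.9]
grip_width: 0.586
```

```bash
python3 st.py
```

```text
t 15.25 tcp [0.545  0.1571 0.0517] tcp rack 0.062 0.0026 roll x,y 0.0984 0.0022 gap 0.0363 tilt (89.58179473876953,) F [-1.6  -4.69  2.89]
```

It is firmly against the stop (about 5 N, no further travel). Backing off slowly, then lifting away.

Call:
move_arm([
  [0,0,0,0,0.0005,0,0.05],
  [0,0,0,0,0.0015,0,0.05],
  [0,0,0,0,0.003,0,0.05],
  [0,0,0,0,0.006,0,0.05],
  [0,0,0,0,0.012,0,0.05],
  [0,0,0,0,0.02,0,0.05],
  [0,0,0,0,0.025,-0.02,0.05],
  [0,0,0,0,0.03,-0.06,0.05],
  [0,0,0,0,0.03,-0.1,0.05],
  [0,0,0,0,0.03,-0.1,0.05],
])

```text
clock: 16.3
position: [0.5398, 0.1294, 0.1572]
ee_rot: [0.991, -0.135, 0.004, -0.001]
ft_force: [-0.1, -0.7, 0.2]
grip_width: 0.588
```

Call:
move_arm([
  [0,0,0,0,0.03,-0.01,0.05],
  [0,0,0,0,0.06,-0.02,0.05],
  [0,0,0,0,0.06,-0.02,0.05],
  [0,0,0,0,0.06,-0.02,0.05],
  [0,0,0,0,0.06,-0.02,0.05],
])

```text
clock: 16.8
position: [0.5211, 0.0719, 0.1716]
ee_rot: [0.991, -0.134, -0.0, -0.0]
ft_force: [-0.6, -0.1, -0.8]
grip_width: 0.587
```

```bash
python3 st.py fin
```

```text
t 16.8 tcp [0.5211 0.0719 0.1716] tcp rack -0.0265 0.0029 roll x,y 0.0911 0.0025 gap 0.1176 tilt (0.0,) F [-0.62 -0.08 -0.84]
```

View pics/fin.png

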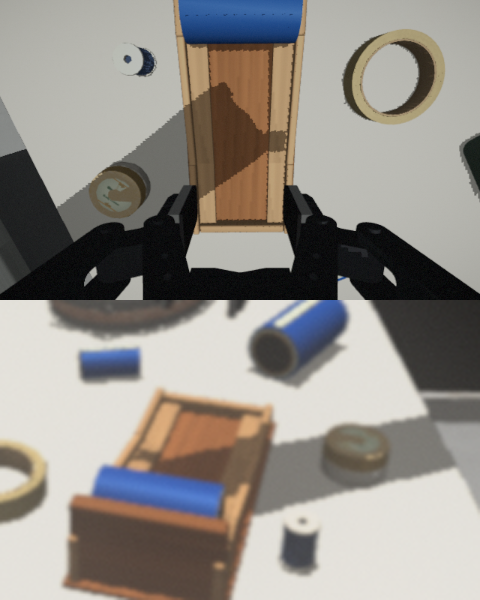

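The side view shows the roll lying in the notch behind the stop, in the same place as before release, with the gripper clear. The wrist estimate of 0.091 comes from a roll cut off by the image's top edge. The bystanders haven't moved.

```bash
python3 -c "
from workcell import manip
print(manip.hand_in())"
```

```text
the job is handed in; nothing more can be done
None
```

The middle-sized blue roll is in the notch at the top of the rack, against the end stop, and the job is handed in. I pushed it with both fingertips at 1–2 cm/s, without gripping or lifting it, and finished at 16.8 s of the 38 s allowed.

- **Pushing:** every check on the slope showed the roll in contact with the fingers and square to them. At the crest it dropped about 4 mm ahead of the fingers into the notch.
- **Seating:** I closed the gap and pressed gently. The fingers stopped at about 5 N with the roll at rack x of about 0.098, as specified for home.
- **After release:** I backed off slowly and lifted away. The side view showed the roll still in the notch, and the wrist force was back to noise level. The wax pot, thread reel and masking tape looked unmoved by eye; I did not measure them again.
- **Checks that disagreed:**
  - My first corner picks on the rack came out 4–12 % short, so I took its position from the close wrist view instead.
  - The last wrist reading of the roll (0.091) is unreliable because the image edge cut off part of it.

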